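# Track power test with the bayonet cap

### The job

Get the model railway's power unit ready for a track test: first lower its hinged terminal lid until it is fully shut, then set the loose bayonet cap fully down into the round socket with its lugs through the slots, and turn it clockwise (seen from above) half of the way to its lock, about 45 degrees, to the middle mark. Never turn it on past the lock click. Finish while still gripping the cap: keep it seated and held at the halfway mark against its return spring, with the lid still shut and the models around it left alone.

Things in the scene. Friction and masses are not known exactly. Their poses are not given: they have to be found in the camera images.
- power_unit: Fixed grey box, 130 (x) x 242 (y) x 70 mm high, origin at the centre of its underside, x pointing to its back (the hinge side). Its -y half is an open terminal bay with the hinged lid; its +y half carries the bayonet socket.
- socket_mouth (a point): Centre of the socket's mouth, on its axis, in the top face of the steel collar (radius 30 mm), 76 mm above the table; axes as power_unit. Round hole of radius 13 mm with two slots along +x and -x, 12 mm wide, reaching 21 mm from the axis. The cavity is 30 mm deep.
- ring (a joint): Spring ring in the socket that the cap's lugs turn, rad, 0 at rest, grows clockwise; lags the cap's turn by 0.1 to 0.15: about 0.66 at halfway. A light spring (0.035 N m at halfway) turns ring and cap back if let go. Beyond 55 degrees of cap turn detents resist (about 0.2 N m); the lock clicks at 72 degrees (joint 1.13).
- lid (a joint): Angle of the terminal lid, rad, 0 is fully shut; starts open between 0.7 and 1.25. Stiff friction hinge (0.16 N m): it stays wherever it is left.
- lid_hinge (a point): Point on the lid's hinge line, mid-width, 71 mm above the table, at the back of the unit; the hinge line runs along power_unit's y. Axes are those of power_unit.
- lid_edge (a point): Middle of the lid's free edge on its upper (outer) face, 142 mm from the hinge. The lid is an aluminium plate 142 x 118 (along the hinge) x 5 mm; shut, it lies flat with its upper face 76 mm above the table and overhangs the front by 12 mm. Its x points from free edge to hinge along the plate, z out of the outer face.
- cap: Loose black bayonet cap, about 70 g, standing upright on its stem on the table. Origin: centre of the stem's underside, z up. Stem radius 11 mm, 20 mm long; two steel lugs along +x and -x, 8 mm wide, reaching 19 mm from the axis, z 3 to 12 mm; disc of radius 26 mm, z 20 to 26 mm. Seated, the disc lies on the collar (origin 20 mm below socket_mouth). Fits either way round.
- signal_house: Bystander: model signal box with red roof, 80 x 110 x 120 mm, loose, origin centre of underside.
- wagon: Bystander: model log wagon, 130 x 45 x 48 mm, loose, origin centre of underside.
- log_stack: Bystander: stack of toy logs in one piece, 70 x 64 x 44 mm, loose, origin centre of underside.
- half_mark (a point): The long white pip on the box top, 39 mm from the socket axis, where the cap's grip bar points at halfway: 45 degrees clockwise from entry. Short pips mark entry (bar along power_unit x) and lock (90 degrees clockwise). Each pip has a twin straight across the socket.
- cap_bar (a point): Top centre of the cap's grip bar, 52 mm above the cap's origin. The bar stands on the disc: 40 mm long along the cap's x (above the lugs), 12 mm wide, 26 mm high.
Mind the look-alikes: they are no part of the job. What is meant by the cap is not pink, red or turquoise, and is the larger of those in its own colour.

How it is judged (in metres and radians):
On the way, in this order (a step that is already met when the one before it is completed fails the run):
1. the terminal lid is shut (value of joint lid below 0.05 rad), for 0.1 s.
2. the cap is seated in the socket, lugs through the slots (z of cap in the frame of socket_mouth below -0.016 m and horizontal distance between cap and socket_mouth below 0.005 m and angle between cap's own z axis and vertical below 0.15 rad), for 0.1 s.
At the end, for the whole second after the job is handed in: Lid within 0.05 rad of shut; cap within 4 mm of fully seated, within 5 mm of the socket axis, tilted less than 0.12 rad; turned 33 to 57 degrees clockwise from entry and still (ring slower than 0.15 rad/s); the fingers still grip it with more than 2 N (value of joint lid below 0.05 rad and z of cap in the frame of socket_mouth below -0.016 m and horizontal distance between cap and socket_mouth below 0.005 m and angle between cap's own z axis and vertical below 0.12 rad and angle between the x axis of cap and the x axis of power_unit, either way round between 0.576 and 0.995 rad and value of joint ring between 0.4 and 1 rad and velocity of joint ring between -0.15 and 0.15 rad/s and contact force between the fingers and cap above 2 N); the arm keeps its last pose, push and grip.
It fails at once if the cap was turned past the lock click (value of joint ring above 1.1 rad).
It fails at once if the signal house was disturbed (distance of signal_house from where it was at the start of the episode above 0.03 m or angle between signal_house's own z axis and vertical above 0.4 rad).
It fails at once if the wagon was disturbed (distance of wagon from where it was at the start of the episode above 0.03 m or angle between wagon's own z axis and vertical above 0.4 rad).
It fails at once if the log stack was disturbed (distance of log_stack from where it was at the start of the episode above 0.03 m or angle between log_stack's own z axis and vertical above 0.4 rad).
It also fails if it takes over 54 s, if anything falls off the work surface, if the arm or the gripper's body presses on something with over 40 N, if the wrist force passes 120 N, or if a joint passes its speed limit or range.

### The arm

A 6-joint arm with a two-finger parallel gripper is mounted at the origin on the work surface. World frame = base frame: x ahead of the robot, y to its left, z up, the work surface at z = 0. Lengths are in m, angles in degrees, forces in N, time in s.
With the tool pointing down it reaches from about 0.275 to 0.75 m from the base axis. Payload 10.2 kg.
Tool frame: the origin (TCP) lies midway between the tips of the shut fingers; the grasp point (between the pads) lies env.tcp_to_grasp behind it (env.tcp_to_grasp is the distance from the TCP to the grasp point, in m); y points along the fingers, z is the direction in which the jaws open and shut, and the axes are right-handed (so a half turn about y gives the same grasp; the last joint's range is limited). The gripper opens to 88 mm and grips with 3 to 60 N. Pads are 18 mm wide; open, the fingers measure 123 mm over their backs; the gripper's body (75 mm by 187 mm) begins 45 mm behind the grasp point.
Start: joints at [-84.993, 17.928, 85.812, -0, 76.261, -12.8], TCP at [0.161, -0.5, 0.239] pointing down, gripper open.
Joint ranges: [-168.41, 168.41], [-55.51, 124.54], [10.69, 146.95], [-70.63, 250.63], [1, 178], [-165.06, 165.06]. Speed limits (degrees/s): [136.94, 136.94, 172.46, 180, 180, 180].

### API

Orientations are given as a 3x3 rotation matrix whose columns are the frame's x, y, z axes.
In Python, from rig import state, imaging, env gives the robot as it stands.
- The arm moves only by the shell command python3 -m jog 'ROWS'. ROWS is JSON, a list of rows, each an object of numbers: "x", "y", "z": the shift along the tool's x, y, z in mm; "ax", "ay", "az": the turn, a rotation vector about the tool's x, y, z in rad; "fingers": the finger opening in mm, from 0 to 88.1. A call has 1 to 10 rows; each row is the pose to reach, as a shift and turn from the pose measured when the call began, along the tool's axes at that moment; what a row does not reach only later rows make up. A row lasts 1/12 s, in which the tool goes at most 41.7 mm and 7.16 degrees, less where a joint would pass 70% of its speed; a pose out of reach is approached as far as the arm can. A call with a gripper value outside its range is refused whole. The fingers move at their own pace and stop on an object; the grip force is fixed at half the most. Time passes only in rows, so rows that repeat a pose let the fingers close. It gives the time, the measured TCP pose, the force and the opening at its end, in the units of the state.
- state(): the state, without advancing time (a new reading comes with each control period).
- imaging.get_image(name): name is "side" or "top"; returns (picture, depth): 480x640x3 uint8, red, green, blue; 480x640 float32, m along the optical axis (not along the pixel's ray), 0 where there is no reading.
- imaging.camera_params(name): a dict with "fx", "fy", "cx", "cy" (pixels), "R" (3x3) and "t" (3): a world point X has camera coordinates R X + t. Camera axes: x right, y down, z forward; pixel columns grow to the right and rows downward; lengths in m; the calibration is good to about 2 mm. A picture is of the moment at which its call begins. camera_params takes no time and is no camera call.
- env.close_job(): hands the job in, once; it reports no verdict.
The state is a dict: "time_s": time; "joints": joint angles; "dq": joint speeds; "joint_efforts": joint torques, N m; "position": TCP position; "ee_rot": TCP orientation; "wrist_force": force on the tool from outside, world axes, zero at the start; "moment": the same for the moment, N m; "opening": finger opening in m.
Only numpy, scipy, OpenCV 4.12 (cv2) and the standard library are available. Lean on these libraries where they do the work, as an engineer would, in place of code of your own. Each camera call takes 0.05 s, during which the arm holds its last target. There are 200 camera calls.

## Working session

There is one attempt and no reset: what is moved stays moved. The work goes in short steps, Python scripts to look and compute and a shell command to move; the robot and the scene stay as the last step left them, time stands still between calls to the robot, and variables do not carry over. Pictures are saved under pics/ and viewed, about 8 in all and at most 12, crops included, and the job is handed in when it is done.

```bash
mkdir -p pics; ls
cat > h.py <<'E'
import numpy as np, cv2
from rig import state, imaging, env
def snap(n,f):
    p,d=imaging.get_image(n); cv2.imwrite('pics/'+f+'.png',p[:,:,::-1]); np.save('pics/'+f+'.npy',d); return p,d
def world(n,d,u,v,dep=None,z=None):
    c=imaging.camera_params(n);R=np.array(c['R']);t=np.array(c['t'])
    r=np.array([(u-c['cx'])/c['fx'],(v-c['cy'])/c['fy'],1.])
    o=-R.T@t; w=R.T@r
    if z is not None: return o+w*(z-o[2])/w[2]
    if dep is None:
        a=d[int(v)-1:int(v)+2,int(u)-1:int(u)+2]; dep=np.median(a[a>0])
    return o+w*dep
def pix(n,X):
    c=imaging.camera_params(n);q=np.array(c['R'])@X+np.array(c['t']);return c['fx']*q[0]/q[2]+c['cx'],c['fy']*q[1]/q[2]+c['cy']
E
python3 - <<'E'
from h import *
for n in('top','side'): snap(n,n+'0'); c=imaging.camera_params(n); print(n,-np.array(c['R']).T@c['t'],c['fx'],np.round(c['R'],2).tolist())
s=state();print(s['time_s'],s['position'],np.round(s['ee_rot'],3),env.tcp_to_grasp,s['opening'])
E
```

```text
pics
top [0.35549447 0.01600858 1.21525269] 557.0957372616364 [[-0.01, -1.0, 0.01], [-1.0, 0.01, -0.09], [0.09, -0.01, -1.0]]
side [-0.1495939  -1.10343973  0.99349085] 573.5659480741077 [[0.87, -0.5, 0.0], [-0.29, -0.5, -0.81], [0.41, 0.71, -0.58]]
0.1 [ 0.16050449 -0.49965223  0.23823809] [[-0.952 -0.     0.306]
 [-0.306  0.001 -0.952]
 [-0.    -1.    -0.001]] 0.0187 0.08808634448070092
```

View pics/top0.png

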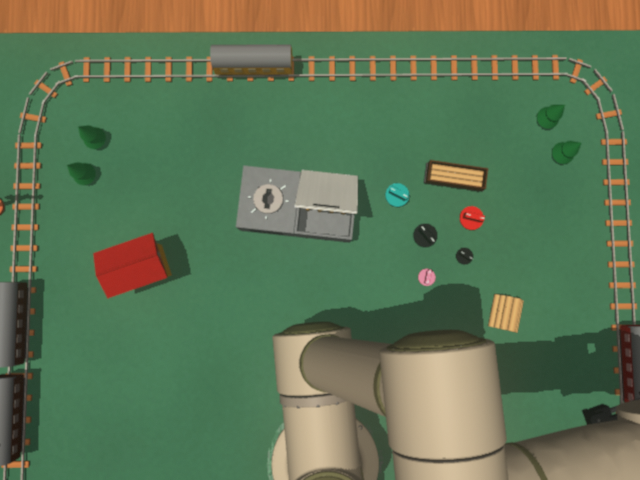

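View pics/side0.png

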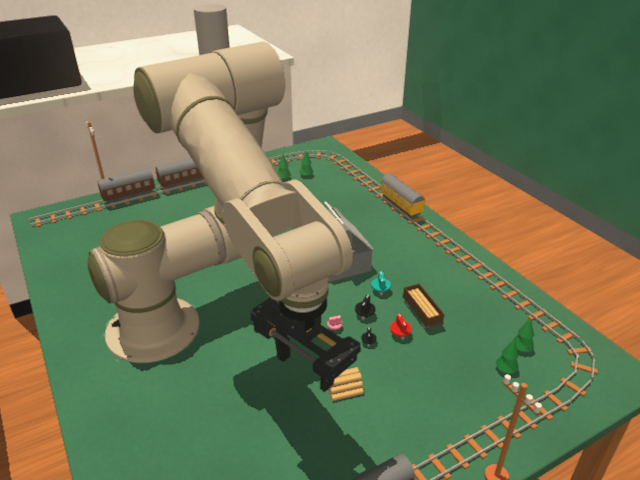

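Top view: the box spans (237–358, 167–240), with the socket at about (268,198) and the open lid at (327,192). Cap candidates are large black (425,235), small black (465,256), turquoise (398,195), red (472,218) and pink (427,277). The description picks the large black one. Next is one close crop.

Run:
```python
from h import *
im=cv2.imread('pics/top0.png'); c=im[155:275,230:490]; cv2.imwrite('pics/crop1.png',cv2.resize(c,None,fx=3,fy=3,interpolation=cv2.INTER_CUBIC))
d=np.load('pics/top0.npy')
for u,v in [(425,235),(425,243),(465,256),(268,198),(250,215),(290,215),(250,180),(302,175),(350,178),(302,205),(350,208)]: print(u,v,world('top',d,u,v).round(4))
```

```text
425 235 [ 0.4751 -0.2152  0.0485]
425 243 [ 0.4602 -0.2193  0.0256]
465 256 [ 0.4308 -0.3013  0.0372]
268 198 [0.557  0.1158 0.0462]
250 215 [0.5173 0.1508 0.072 ]
290 215 [0.5168 0.0681 0.0709]
250 180 [0.5909 0.151  0.0712]
302 175 [0.5961 0.0423 0.0926]
350 178 [ 0.5908 -0.0564  0.0843]
302 205 [0.5201 0.0406 0.1804]
350 208 [ 0.5147 -0.0499  0.1741]
```

View pics/crop1.png

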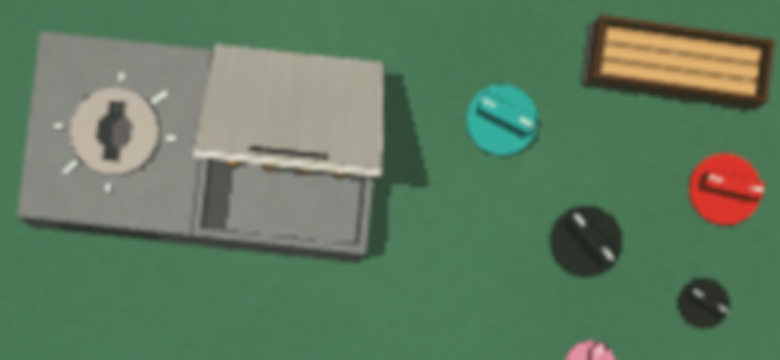

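```bash
cat >> h.py <<'E'
def cw(x,y,z): return world('top',None,230+(x-1)/3,155+(y-1)/3,z=z)
def tool(dx,dy,dz):  # world shift -> tool mm
    return (np.array(state()['ee_rot']).T@np.array([dx,dy,dz])*1000).round(1)
E
python3 - <<'E'
from h import *
P=[cw(*p,.0715) for p in [(122,76),(108,187),(159,97),(69,169),(57,126),(171,138)]]
for a in(0,2,4): 
    q=P[a]-P[a+1]; print('mid',(P[a]+P[a+1])[:2]/2,np.linalg.norm(q),np.degrees(np.arctan2(q[1],q[0])))
print('collar',cw(114,130,.076))
e=cw(22,216,.07),cw(365,253,.07); q=e[0]-e[1]; print('front edge',*e,np.linalg.norm(q),np.degrees(np.arctan2(-q[0],q[1])))
m=[cw(579,219,.052),cw(608,254,.052)];q=m[0]-m[1]
print('bar',(m[0]+m[1])/2,np.linalg.norm(q),np.degrees(np.arctan2(q[1],q[0])),'disc',cw(586,241,.026))
d=np.load('pics/top0.npy')
# plane fit lid
p=np.array([world('top',d,u,v) for u in range(305,350,3) for v in range(178,205,3)])
A=np.c_[p[:,:2],np.ones(len(p))];k,r,*_=np.linalg.lstsq(A,p[:,2],rcond=None);print('lid',k,np.sqrt(r/len(p)),'tilt',np.arctan(np.hypot(*k[:2])),'dir',np.degrees(np.arctan2(-k[1],-k[0])))
# collar by depth
P=np.array([world('top',d,u,v) for u in range(245,292) for v in range(175,222)]);M=P[(abs(P[:,2]-.0765)<.0015)];print(len(M),M.mean(0),M.min(0),M.max(0))
print(state()['joints'])
E
```

```text
mid [0.55169811 0.11358354] 0.07818526002897455 -7.136261977218936
mid [0.55058894 0.1142221 ] 0.07974926045032651 -51.280752351042615
mid [0.5512342  0.11429261] 0.0793010130214007 83.48390565237038
collar [0.55185748 0.1139026  0.076     ]
front edge [0.4934341  0.17779338 0.07      ] [ 0.46587435 -0.05830252  0.07      ] 0.23769899621848187 -6.6580719245164675
bar [ 0.47791997 -0.21986037  0.052     ] 0.03169855563631969 38.42976451344324 disc [ 0.47744759 -0.21967423  0.026     ]
lid [-1.1636625   0.14040978  0.77999872] [0.00076069] tilt 0.8644663056926716 dir -6.880158942791432
386 [0.54838278 0.11307329 0.076396  ] [0.52060743 0.08421304 0.07506174] [0.57922202 0.14221523 0.07799635]
[-8.49948064e+01  1.79562233e+01  8.58466641e+01 -5.36968816e-05
  7.62605953e+01 -1.27990454e+01]
```

Unit yaw is about −6.8°, the socket is at (0.551, 0.114), and the cap is at (0.478, −0.220) with its bar at 38°. The lid is open 0.86 rad. First I move above the lid with the fingers shut.

```bash
python3 -m jog '[{"x":-250,"z":-178,"fingers":0},{"x":-250,"z":-178,"fingers":0},{"x":-250,"z":-178,"fingers":0},{"x":-250,"z":-178,"fingers":0},{"x":-250,"z":-178,"fingers":0},{"x":-499,"z":-356,"fingers":0},{"x":-499,"z":-356,"fingers":0},{"x":-499,"z":-356,"fingers":0},{"x":-499,"z":-356,"fingers":0},{"x":-499,"z":-356,"fingers":0}]'; python3 -m jog '[{"x":0,"fingers":0}]'
python3 - <<'E'
from h import *
p=np.array(state()['position']);print(tool(*(np.array([.527,-.0084,.2])-p)),state()['opening'])
E
```

```text
[-499.1   38.7 -355.6] 0.08808634448070092invalid input
invalid input
```

```bash
python3 -m jog '[{"x":0,"y":0,"z":0,"ax":0,"ay":0,"az":0,"fingers":0}]'; python3 -m jog '[{"x":0,"y":0,"z":0,"ax":0,"ay":0,"az":0,"fingers":1}]'
```

```text
time_s: 0.18
position: [0.1605, -0.4995, 0.238]
ee_rot: [[-0.952, -0.0, 0.306], [-0.306, 0.002, -0.952], [-0.0, -1.0, -0.002]]
wrist_force: [0.2, -0.6, -0.7]
opening: 0.0834
time_s: 0.27
position: [0.1605, -0.4994, 0.2377]
ee_rot: [[-0.952, -0.0, 0.306], [-0.306, 0.002, -0.952], [-0.001, -1.0, -0.002]]
wrist_force: [-0.2, 0.2, 1.2]
opening: 0.0768
```

All keys are required.

```bash
python3 -m jog '[{"x":-250,"y":0,"z":-178,"ax":0,"ay":0,"az":0,"fingers":0},{"x":-250,"y":0,"z":-178,"ax":0,"ay":0,"az":0,"fingers":0},{"x":-250,"y":0,"z":-178,"ax":0,"ay":0,"az":0,"fingers":0},{"x":-250,"y":0,"z":-178,"ax":0,"ay":0,"az":0,"fingers":0},{"x":-250,"y":0,"z":-178,"ax":0,"ay":0,"az":0,"fingers":0},{"x":-250,"y":0,"z":-178,"ax":0,"ay":0,"az":0,"fingers":0},{"x":-250,"y":0,"z":-178,"ax":0,"ay":0,"az":0,"fingers":0},{"x":-250,"y":0,"z":-178,"ax":0,"ay":0,"az":0,"fingers":0},{"x":-250,"y":0,"z":-178,"ax":0,"ay":0,"az":0,"fingers":0},{"x":-250,"y":0,"z":-178,"ax":0,"ay":0,"az":0,"fingers":0}]'
python3 - <<'E'
from h import *
p=np.array(state()['position']);print(tool(*(np.array([.527,-.0084,.215])-p)),state()['opening'])
E
```

```text
time_s: 1.1
position: [0.3442, -0.2533, 0.2382]
ee_rot: [[-0.952, -0.0, 0.308], [-0.308, 0.002, -0.952], [-0.0, -1.0, -0.002]]
wrist_force: [0.2, -0.1, 0.7]
opening: 0.0104
[-249.2   23.7 -176.7] 0.010358089643479363
```

```bash
python3 -m jog '[{"x":-249,"y":0,"z":-177,"ax":0,"ay":0,"az":0,"fingers":0},{"x":-249,"y":0,"z":-177,"ax":0,"ay":0,"az":0,"fingers":0},{"x":-249,"y":0,"z":-177,"ax":0,"ay":0,"az":0,"fingers":0},{"x":-249,"y":0,"z":-177,"ax":0,"ay":0,"az":0,"fingers":0},{"x":-249,"y":0,"z":-177,"ax":0,"ay":0,"az":0,"fingers":0},{"x":-249,"y":0,"z":-177,"ax":0,"ay":0,"az":0,"fingers":0},{"x":-249,"y":0,"z":-177,"ax":0,"ay":0,"az":0,"fingers":0},{"x":-249,"y":0,"z":-177,"ax":0,"ay":0,"az":0,"fingers":0},{"x":-249,"y":24,"z":-177,"ax":0,"ay":0,"az":0,"fingers":0},{"x":-249,"y":24,"z":-177,"ax":0,"ay":0,"az":0,"fingers":0}]'; python3 -m jog '[{"x":0,"y":20,"z":0,"ax":0,"ay":0,"az":0,"fingers":0},{"x":0,"y":30,"z":0,"ax":0,"ay":0,"az":0,"fingers":0},{"x":0,"y":40,"z":0,"ax":0,"ay":0,"az":0,"fingers":0},{"x":0,"y":50,"z":0,"ax":0,"ay":0,"az":0,"fingers":0},{"x":0,"y":60,"z":0,"ax":0,"ay":0,"az":0,"fingers":0},{"x":0,"y":70,"z":0,"ax":0,"ay":0,"az":0,"fingers":0},{"x":0,"y":80,"z":0,"ax":0,"ay":0,"az":0,"fingers":0},{"x":0,"y":90,"z":0,"ax":0,"ay":0,"az":0,"fingers":0},{"x":0,"y":100,"z":0,"ax":0,"ay":0,"az":0,"fingers":0}]'
```

```text
time_s: 1.93
position: [0.5258, -0.0088, 0.2111]
ee_rot: [[-0.952, -0.006, 0.307], [-0.307, 0.003, -0.952], [0.005, -1.0, -0.005]]
wrist_force: [-0.8, 0.7, -0.8]
opening: 0.0002
time_s: 2.68
position: [0.5251, -0.0084, 0.1102]
ee_rot: [[-0.952, -0.006, 0.307], [-0.307, 0.003, -0.952], [0.005, -1.0, -0.005]]
wrist_force: [-0.8, 0.6, 1.9]
opening: 0.0005
```

```bash
python3 -m jog '[{"x":0,"y":10,"z":0,"ax":0,"ay":0,"az":0,"fingers":0},{"x":0,"y":20,"z":0,"ax":0,"ay":0,"az":0,"fingers":0},{"x":0,"y":28,"z":0,"ax":0,"ay":0,"az":0,"fingers":0},{"x":0,"y":31,"z":0,"ax":0,"ay":0,"az":0,"fingers":0},{"x":0,"y":33,"z":0,"ax":0,"ay":0,"az":0,"fingers":0},{"x":0,"y":34,"z":0,"ax":0,"ay":0,"az":0,"fingers":0},{"x":0,"y":35,"z":0,"ax":0,"ay":0,"az":0,"fingers":0},{"x":0,"y":35,"z":0,"ax":0,"ay":0,"az":0,"fingers":0}]'
```

```text
time_s: 3.35
position: [0.5248, -0.0083, 0.0763]
ee_rot: [[-0.951, -0.006, 0.308], [-0.308, 0.003, -0.951], [0.005, -1.0, -0.005]]
wrist_force: [-6.1, 0.9, 10.5]
opening: 0.0001
```

```bash
python3 -m jog '[{"x":0,"y":-40,"z":0,"ax":0,"ay":0,"az":0,"fingers":0},{"x":0,"y":-80,"z":0,"ax":0,"ay":0,"az":0,"fingers":0},{"x":20,"y":-80,"z":33,"ax":0,"ay":-0.1,"az":0,"fingers":45},{"x":40,"y":-80,"z":67,"ax":0,"ay":-0.2,"az":0,"fingers":45},{"x":60,"y":-80,"z":101,"ax":0,"ay":-0.3,"az":0,"fingers":45},{"x":80,"y":-80,"z":135,"ax":0,"ay":-0.36,"az":0,"fingers":45},{"x":100,"y":-80,"z":169,"ax":0,"ay":-0.36,"az":0,"fingers":45},{"x":110,"y":-80,"z":187,"ax":0,"ay":-0.36,"az":0,"fingers":45},{"x":110,"y":-80,"z":187,"ax":0,"ay":-0.36,"az":0,"fingers":45},{"x":110,"y":-80,"z":187,"ax":0,"ay":-0.36,"az":0,"fingers":45}]'
python3 - <<'E'
from h import *
s=state();p=np.array(s['position']);print(tool(*(np.array([.4777,-.2198,.060])-p)),s['opening'],s['ee_rot'],np.round(s['joints']))
_,d=snap('top','top1')
print([world('top',d,u,v).round(4) for u,v in [(310,185),(310,230),(345,185),(345,230)]])
snap('side','side1')
im=cv2.imread('pics/side1.png'); cv2.imwrite('pics/crop2.png',np.hstack([cv2.resize(im[230:370,290:450],(400,350)),cv2.resize(cv2.imread('pics/top1.png')[150:290,230:510],(400,350),)]))
E
```

```text
time_s: 4.18
position: [0.4781, -0.2209, 0.1562]
ee_rot: [[-0.783, -0.006, 0.622], [-0.622, 0.003, -0.783], [0.003, -1.0, -0.006]]
wrist_force: [0.4, 0.8, 0.7]
opening: 0.0449
[-0.7 96.2 -0.5] 0.04490384902561774 [[-0.78333839 -0.0057937   0.6215685 ]
 [-0.62158947  0.00289387 -0.78333783]
 [ 0.00273969 -0.99997903 -0.00586818]] [-38.  23.  92.  -0.  66.  14.]
[array([0.5782, 0.0262, 0.0772]), array([0.4844, 0.0269, 0.0773]), array([ 0.5776, -0.0463,  0.0776]), array([ 0.4841, -0.0452,  0.0756])]
```

View pics/crop2.png

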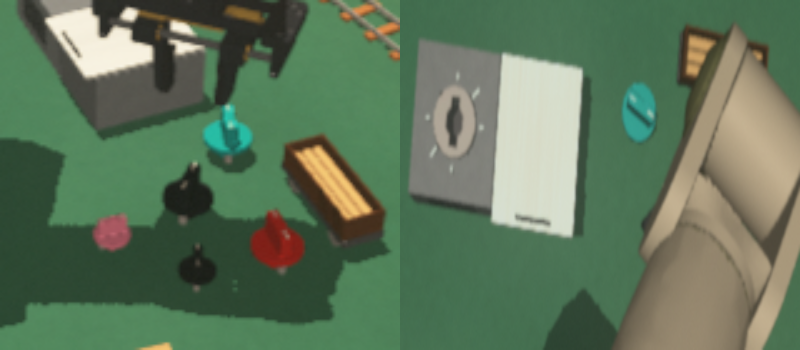

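Lid reads flat at z ≈ 0.077 at all four points: shut. In the side crop the fingers hover above the large black cap (187,195). Descending.

```bash
python3 -m jog '[{"x":-0.7,"y":30,"z":-0.5,"ax":0,"ay":0,"az":0,"fingers":45},{"x":-0.7,"y":60,"z":-0.5,"ax":0,"ay":0,"az":0,"fingers":45},{"x":-0.7,"y":85,"z":-0.5,"ax":0,"ay":0,"az":0,"fingers":45},{"x":-0.7,"y":95,"z":-0.5,"ax":0,"ay":0,"az":0,"fingers":45},{"x":-0.7,"y":95,"z":-0.5,"ax":0,"ay":0,"az":0,"fingers":45}]'
python3 - <<'E'
from h import *
s=state();p=np.array(s['position']);print(tool(*(np.array([.4777,-.2198,.030])-p)))
snap('side','side2')
print(pix('side',p),pix('side',np.array([.4777,-.2198,.052])))
im=cv2.imread('pics/side2.png'); cv2.imwrite('pics/crop3.png',cv2.resize(im[250:350,310:430],(720,600),interpolation=cv2.INTER_CUBIC))
E
```

```text
time_s: 4.7
position: [0.4776, -0.2167, 0.0595]
ee_rot: [[-0.781, -0.009, 0.625], [-0.625, 0.005, -0.781], [0.004, -1.0, -0.01]]
wrist_force: [-0.4, 0.1, 0.0]
opening: 0.045
[ 1.8 29.5  2.8]
(np.float64(364.4840277360645), np.float64(297.45571295506886)) (np.float64(365.0767267058137), np.float64(300.46804900144326))
```

View pics/crop3.png

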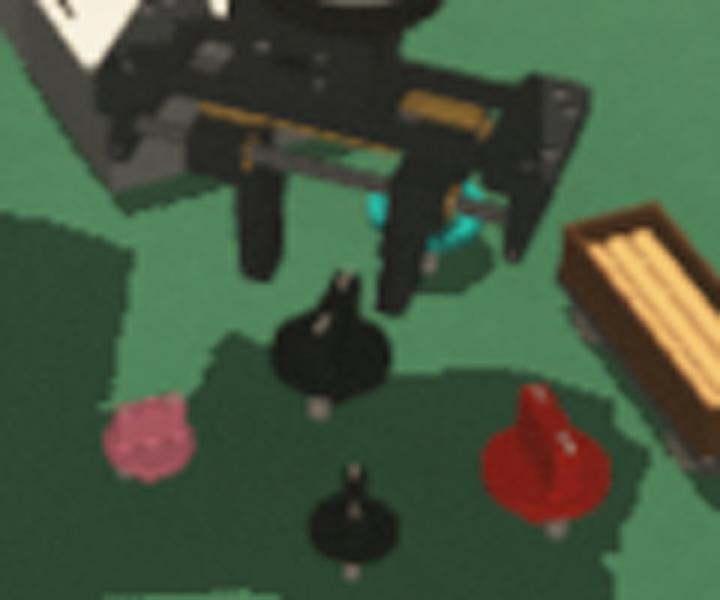

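Bar top at crop (332,298) maps to pixel (365.3, 299.7). That agrees with my estimate (365.1, 300.5), and the fingers straddle the bar. Going down to grip.

```bash
python3 -m jog '[{"x":2,"y":5,"z":3,"ax":0,"ay":0,"az":0,"fingers":45},{"x":2,"y":15,"z":3,"ax":0,"ay":0,"az":0,"fingers":45},{"x":2,"y":25,"z":3,"ax":0,"ay":0,"az":0,"fingers":45},{"x":2,"y":30,"z":3,"ax":0,"ay":0,"az":0,"fingers":45},{"x":2,"y":30,"z":3,"ax":0,"ay":0,"az":0,"fingers":45},{"x":2,"y":30,"z":3,"ax":0,"ay":0,"az":0,"fingers":45}]'
python3 -m jog '[{"x":0,"y":0,"z":0,"ax":0,"ay":0,"az":0,"fingers":20},{"x":0,"y":0,"z":0,"ax":0,"ay":0,"az":0,"fingers":12},{"x":0,"y":0,"z":0,"ax":0,"ay":0,"az":0,"fingers":0},{"x":0,"y":0,"z":0,"ax":0,"ay":0,"az":0,"fingers":0},{"x":0,"y":0,"z":0,"ax":0,"ay":0,"az":0,"fingers":0},{"x":0,"y":0,"z":0,"ax":0,"ay":0,"az":0,"fingers":0}]'
```

```text
time_s: 5.25
position: [0.4784, -0.2209, 0.031]
ee_rot: [[-0.781, -0.007, 0.625], [-0.625, 0.004, -0.781], [0.003, -1.0, -0.008]]
wrist_force: [-0.3, -0.6, -0.2]
opening: 0.0452
time_s: 5.75
position: [0.4784, -0.2209, 0.0311]
ee_rot: [[-0.781, -0.007, 0.625], [-0.625, 0.004, -0.781], [0.003, -1.0, -0.007]]
wrist_force: [0.8, -0.1, -0.0]
opening: 0.0117
```

```bash
python3 -m jog '[{"x":0,"y":-40,"z":0,"ax":0,"ay":0,"az":0,"fingers":0},{"x":0,"y":-80,"z":0,"ax":0,"ay":-0.1,"az":0,"fingers":0},{"x":0,"y":-110,"z":0,"ax":0,"ay":-0.2,"az":0,"fingers":0},{"x":-20,"y":-120,"z":-16,"ax":0,"ay":-0.3,"az":0,"fingers":0},{"x":-45,"y":-120,"z":-36,"ax":0,"ay":-0.42,"az":0,"fingers":0},{"x":-70,"y":-120,"z":-56,"ax":0,"ay":-0.54,"az":0,"fingers":0},{"x":-95,"y":-120,"z":-77,"ax":0,"ay":-0.66,"az":0,"fingers":0},{"x":-120,"y":-120,"z":-97,"ax":0,"ay":-0.78,"az":0,"fingers":0},{"x":-145,"y":-120,"z":-117,"ax":0,"ay":-0.9,"az":0,"fingers":0},{"x":-170,"y":-120,"z":-138,"ax":0,"ay":-1.0,"az":0,"fingers":0}]'
python3 - <<'E'
from h import *
s=state();R=np.array(s['ee_rot']);p=np.array(s['position']);print(tool(*(np.array([.5512,.114,.150])-p)),s['joints'])
a=np.degrees(np.arctan2(R[1,2],R[0,2]));print(a,'ccw rad to go',np.radians(83.2-a))
E
```

```text
time_s: 6.58
position: [0.5259, -0.0059, 0.1516]
ee_rot: [[0.11, -0.007, 0.994], [-0.994, 0.004, 0.11], [-0.005, -1.0, -0.006]]
wrist_force: [0.6, -0.8, -0.4]
opening: 0.0117
[-116.4    1.9   38.3] [-13.47659136  23.0998      92.26090732   0.13337175  65.07764154
 -19.82161702]
6.289211159916545 ccw rad to go 1.3423464955655668
```

```bash
python3 -m jog '[{"x":-20,"y":0,"z":6,"ax":0,"ay":-0.12,"az":0,"fingers":0},{"x":-40,"y":0,"z":13,"ax":0,"ay":-0.24,"az":0,"fingers":0},{"x":-60,"y":0,"z":20,"ax":0,"ay":-0.36,"az":0,"fingers":0},{"x":-80,"y":0,"z":26,"ax":0,"ay":-0.48,"az":0,"fingers":0},{"x":-100,"y":0,"z":33,"ax":0,"ay":-0.6,"az":0,"fingers":0},{"x":-116,"y":0,"z":38,"ax":0,"ay":-0.72,"az":0,"fingers":0},{"x":-116,"y":0,"z":38,"ax":0,"ay":-0.84,"az":0,"fingers":0},{"x":-116,"y":0,"z":38,"ax":0,"ay":-0.96,"az":0,"fingers":0},{"x":-116,"y":0,"z":38,"ax":0,"ay":-1.08,"az":0,"fingers":0},{"x":-116,"y":0,"z":38,"ax":0,"ay":-1.2,"az":0,"fingers":0}]'
python3 -m jog '[{"x":0,"y":0,"z":0,"ax":0,"ay":-0.12,"az":0,"fingers":0},{"x":0,"y":0,"z":0,"ax":0,"ay":-0.142,"az":0,"fingers":0},{"x":0,"y":0,"z":0,"ax":0,"ay":-0.142,"az":0,"fingers":0},{"x":0,"y":0,"z":0,"ax":0,"ay":-0.142,"az":0,"fingers":0}]'
python3 - <<'E'
from h import *
s=state();R=np.array(s['ee_rot']);p=np.array(s['position']);print(tool(*(np.array([.5512,.114,.110])-p)),s['joints'])
a=np.degrees(np.arctan2(R[1,2],R[0,2]));print(a,'ccw rad to go',np.radians(83.2-a))
# tilt correction rotation vector in tool frame making tool y -> -z
print('tilt rv',np.cross([0,1,0],R.T@[0,0,-1]))
snap('side','side3');snap('top','top3')
c=pix('side',np.array([.5512,.114,.09]));print(c)
x,y=int(c[0]),int(c[1]);im=cv2.imread('pics/side3.png')[y-50:y+50,x-60:x+60]
c=pix('top',np.array([.5512,.114,.09]));x,y=int(c[0]),int(c[1]);im2=cv2.imread('pics/top3.png')[y-50:y+50,x-60:x+60]
cv2.imwrite('pics/crop4.png',cv2.resize(np.hstack([im,im2]),None,fx=3.3,fy=3.3,interpolation=cv2.INTER_CUBIC))
E
```

```text
time_s: 7.42
position: [0.5508, 0.1137, 0.1517]
ee_rot: [[0.968, -0.007, 0.252], [-0.252, 0.004, 0.968], [-0.008, -1.0, 0.002]]
wrist_force: [0.3, 0.7, 0.2]
opening: 0.0119
time_s: 7.75
position: [0.5508, 0.1137, 0.1517]
ee_rot: [[0.993, -0.007, 0.116], [-0.116, 0.004, 0.993], [-0.008, -1.0, 0.003]]
wrist_force: [-0.6, 0.1, -0.1]
opening: 0.0119
[ 0.7 41.7  0.2] [ -0.36814743  27.32296308  85.74926932   0.23428476  67.3574169
 -83.80278752]
83.34297385565843 ccw rad to go -0.0024953645255106497
tilt rv [-0.00293016  0.         -0.00786395]
(np.float64(323.904080324196), np.float64(216.41715779646316))
```

View pics/crop4.png

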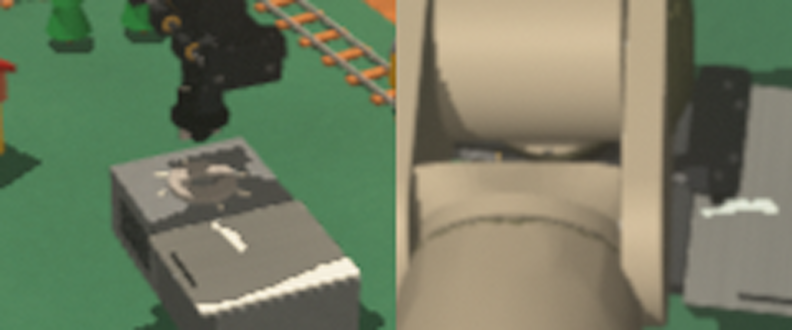

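Left panel: the cap hangs upright above the collar, around (200,125) with the collar at (210,185). The arm hides it from the top camera. I lower to just above the mouth with a small tilt trim, then go down gently.

```bash
python3 -m jog '[{"x":0.7,"y":20,"z":0.2,"ax":-0.003,"ay":0,"az":-0.008,"fingers":0},{"x":0.7,"y":35,"z":0.2,"ax":-0.003,"ay":0,"az":-0.008,"fingers":0},{"x":0.7,"y":39,"z":0.2,"ax":-0.003,"ay":0,"az":-0.008,"fingers":0},{"x":0.7,"y":39,"z":0.2,"ax":-0.003,"ay":0,"az":-0.008,"fingers":0},{"x":0.7,"y":39,"z":0.2,"ax":-0.003,"ay":0,"az":-0.008,"fingers":0}]'
python3 -m jog '[{"x":0,"y":3,"z":0,"ax":0,"ay":0,"az":0,"fingers":0},{"x":0,"y":6,"z":0,"ax":0,"ay":0,"az":0,"fingers":0},{"x":0,"y":8,"z":0,"ax":0,"ay":0,"az":0,"fingers":0},{"x":0,"y":8,"z":0,"ax":0,"ay":0,"az":0,"fingers":0}]'
python3 - <<'E'
from h import *
s=state();R=np.array(s['ee_rot']);p=np.array(s['position']);print(tool(*(np.array([.5512,.114,.0871])-p)),s['moment'])
E
```

```text
time_s: 8.27
position: [0.5515, 0.114, 0.1133]
ee_rot: [[0.993, 0.001, 0.116], [-0.116, -0.0, 0.993], [0.001, -1.0, 0.0]]
wrist_force: [0.8, 0.7, -0.7]
opening: 0.012
time_s: 8.6
position: [0.5514, 0.114, 0.1051]
ee_rot: [[0.993, 0.0, 0.116], [-0.116, -0.0, 0.993], [0.0, -1.0, 0.0]]
wrist_force: [-0.4, -0.1, -0.3]
opening: 0.0119
[-0.2 18.   0. ] [ 0.04120638 -0.11765174  0.00074728]
```

```bash
python3 -m jog '[{"x":0,"y":2,"z":0,"ax":0,"ay":0,"az":0,"fingers":0},{"x":0,"y":4,"z":0,"ax":0,"ay":0,"az":0,"fingers":0},{"x":0,"y":6,"z":0,"ax":0,"ay":0,"az":0,"fingers":0},{"x":0,"y":6,"z":0,"ax":0,"ay":0,"az":0,"fingers":0}]'
```

```text
time_s: 8.93
position: [0.5515, 0.1139, 0.0987]
ee_rot: [[0.993, 0.0, 0.116], [-0.116, -0.0, 0.993], [0.0, -1.0, 0.0]]
wrist_force: [0.9, -0.6, -1.3]
opening: 0.0116
```

```bash
python3 -m jog '[{"x":0,"y":3,"z":0,"ax":0,"ay":0,"az":0,"fingers":0},{"x":0,"y":6,"z":0,"ax":0,"ay":0,"az":0,"fingers":0},{"x":0,"y":9,"z":0,"ax":0,"ay":0,"az":0,"fingers":0},{"x":0,"y":11,"z":0,"ax":0,"ay":0,"az":0,"fingers":0},{"x":0,"y":12,"z":0,"ax":0,"ay":0,"az":0,"fingers":0},{"x":0,"y":12,"z":0,"ax":0,"ay":0,"az":0,"fingers":0}]'
```

```text
time_s: 9.43
position: [0.5513, 0.1139, 0.0871]
ee_rot: [[0.993, 0.0, 0.116], [-0.116, -0.0, 0.993], [0.0, -1.0, -0.0]]
wrist_force: [-2.3, -1.4, 4.2]
opening: 0.0115
```

Firm contact exactly at the seated height. Now turning clockwise (+ay) in stages with light downward pressure.

```bash
python3 -m jog '[{"x":0,"y":0.5,"z":0,"ax":0,"ay":0.06,"az":0,"fingers":0},{"x":0,"y":0.5,"z":0,"ax":0,"ay":0.12,"az":0,"fingers":0},{"x":0,"y":0.5,"z":0,"ax":0,"ay":0.18,"az":0,"fingers":0},{"x":0,"y":0.5,"z":0,"ax":0,"ay":0.24,"az":0,"fingers":0},{"x":0,"y":0.5,"z":0,"ax":0,"ay":0.3,"az":0,"fingers":0},{"x":0,"y":0.5,"z":0,"ax":0,"ay":0.36,"az":0,"fingers":0},{"x":0,"y":0.5,"z":0,"ax":0,"ay":0.4,"az":0,"fingers":0},{"x":0,"y":0.5,"z":0,"ax":0,"ay":0.4,"az":0,"fingers":0}]'
python3 - <<'E'
from h import *
s=state();R=np.array(s['ee_rot']);a=np.degrees(np.arctan2(R[1,2],R[0,2]));print(a,'cw rad to go',np.radians(a-38.2),s['moment'])
E
```

```text
time_s: 10.1
position: [0.5513, 0.1141, 0.0871]
ee_rot: [[0.869, 0.0, 0.495], [-0.495, 0.0, 0.869], [0.0, -1.0, 0.0]]
wrist_force: [-2.8, 1.2, 4.1]
opening: 0.0115
60.32938809446812 cw rad to go 0.38623068370010266 [0.16079557 0.15453119 0.0094503 ]
```

```bash
python3 -m jog '[{"x":0,"y":0.5,"z":0,"ax":0,"ay":0.06,"az":0,"fingers":0},{"x":0,"y":0.5,"z":0,"ax":0,"ay":0.12,"az":0,"fingers":0},{"x":0,"y":0.5,"z":0,"ax":0,"ay":0.18,"az":0,"fingers":0},{"x":0,"y":0.5,"z":0,"ax":0,"ay":0.24,"az":0,"fingers":0},{"x":0,"y":0.5,"z":0,"ax":0,"ay":0.3,"az":0,"fingers":0},{"x":0,"y":0.5,"z":0,"ax":0,"ay":0.36,"az":0,"fingers":0},{"x":0,"y":0.5,"z":0,"ax":0,"ay":0.386,"az":0,"fingers":0},{"x":0,"y":0.5,"z":0,"ax":0,"ay":0.386,"az":0,"fingers":0},{"x":0,"y":0.5,"z":0,"ax":0,"ay":0.386,"az":0,"fingers":0},{"x":0,"y":0.5,"z":0,"ax":0,"ay":0.386,"az":0,"fingers":0}]'
python3 - <<'E'
from h import *
s=state();R=np.array(s['ee_rot']);a=np.degrees(np.arctan2(R[1,2],R[0,2]));print(a,s['moment'],s['dq'])
_,d=snap('side','side4');snap('top','top4')
c=pix('side',np.array([.5512,.114,.09]));x,y=int(c[0]),int(c[1]);im=cv2.imread('pics/side4.png')[y-40:y+60,x-60:x+80]
cv2.imwrite('pics/crop5.png',cv2.resize(im,None,fx=5,fy=5,interpolation=cv2.INTER_CUBIC))
for X in [[.55,-.01,.076],[.5,0,.076]]:
    q=pix('side',np.array(X));print(q,world('side',d,*q))
E
```

```text
time_s: 10.93
position: [0.5513, 0.1144, 0.0871]
ee_rot: [[0.619, 0.001, 0.785], [-0.785, 0.0, 0.619], [0.0, -1.0, 0.001]]
wrist_force: [-2.8, 1.9, 5.3]
opening: 0.0121
38.24781339430696 [0.18592313 0.13300084 0.05020049] [-0.00402489  0.07460445  0.03101945 -0.11248322 -0.01662304 -0.07142526]
(np.float64(345.8002490268951), np.float64(241.86415176361842)) [ 0.54922351 -0.01121363  0.07701834]
(np.float64(328.37941543203647), np.float64(245.24190745675185)) [ 0.49726931 -0.00463851  0.07985684]
```

View pics/crop5.png

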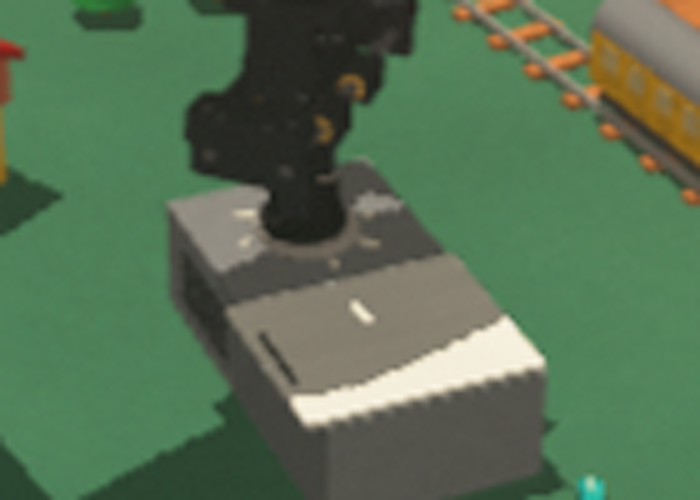

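The disc lies flat on the collar at (303,225) and the lid is flat. The yaw moment of 0.05 N·m is consistent with the ring's return spring. Handing in.

```bash
python3 -c "
from rig import env,state
s=state();print(s['time_s'],s['wrist_force'],s['opening']);print(env.close_job())"
```

```text
11.0333 [-1.53642588  2.13120767  5.41974691] 0.011754158374053357
the job is handed in; nothing more can be done
None
```

I shut the lid, set the large black cap in the socket and turned it 45° clockwise. The job was handed in at 11.0 s with the arm still gripping the cap. No verdict was reported.

**Last checks:**
- **Lid:** it read flat after I shut it, with four depth points between 0.076 and 0.078 m. The side view at the end also shows it shut. One of the two closing depth points there read 0.080 m, about 3 mm too high, which I took as depth noise.
- **Seating:** the tool stopped at the calculated seated height (TCP 0.0871 m) with about 5 N of downward contact, and the disc looks flush on the collar.
- **Turn:** the jaws went from 83.3° to 38.2°, which is 45° clockwise. The moment about the vertical was 0.05 N·m, well short of the lock detents.
- **Grip:** the finger opening was about 12 mm, which is the width of the bar.

**Not checked directly:** I had no reading of the ring joint angle. The arm hid the cap from the top camera, so the halfway turn rests on the tool's measured rotation. I did not measure the bystander models again; the arm stayed clear of them throughout.

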